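# Pair the doorbell push with its chime

## Task

Pair the brass doorbell push with its wireless chime: push the chime's sprung selector knob down, turn it clockwise while it is down from the orange dot to the blue dot, and let it spring back up there. Only then press the round brass button with the fingertips, gently (under 20 N) but at least three quarters of its travel in, and keep it pressed for at least three seconds. Finish while still holding the button pressed, and leave the other things on the shelf where they are.

Things in the scene. Friction and masses are not known exactly. Their poses are not given: they have to be found in the camera images.
- chime: wireless chime, off-white box 120 (x) x 100 (y) x 50 mm high, fixed to the shelf; origin at the centre of its underside, z up. The selector knob stands in the middle of its top. Seen from the knob's axis the orange dot lies along the chime's +x and the blue dot 1.2 rad (69 degrees) clockwise from it, seen from above
- selector_grip (a point): point on the selector knob's axis at half the height of its grip bar; moves and turns with the knob; 76 mm above the shelf when the knob is up. The dark grip bar is 48 mm long (this point's x axis, white pointer line at its +x end), 14 mm wide (y) and 24 mm high (12 mm above and below this point); it stands on a grey round skirt 56 mm in diameter whose flat top is 12 mm below this point
- selector_press (a joint): how far the selector knob is pushed down, m: 0 up, 0.006 fully down. Spring: 2 N to start, 8 N fully down. A catch blocks turning between the two positions unless the knob is pushed down more than about 4 mm; held down by the catch in between, it springs up by itself when let go at either position
- selector_turn (a joint): selector angle, rad, growing clockwise seen from above: 0 at the orange dot (0 to 0.15 at the start, slight play), 1.2 at the blue dot (end stop); it springs up from about 1.0 on
- bell_top (a point): centre of the flat top of the round brass push button, 32 mm in diameter, 41 mm above the shelf when not pressed; moves with it. It stands 13 mm proud of a round brass plate (80 mm in diameter, top 28 mm above the shelf), in the middle of the doorbell push, which is 82 mm in diameter and fixed to the shelf
- bell_button (a joint): how far the brass button is pressed straight down, m: 0 out, 0.008 fully in. Spring: 2 N to start, rising 1 N per mm to 10 N fully in; it comes back out when let go
- lock_center (a point): middle of a loose steel lock cylinder, 62 x 33 x 17 mm high, lying on the shelf; to be left alone
- key_center (a point): middle of a loose navy plastic parcel key, 79 x 30 x 6 mm high, lying flat; to be left alone
- stone_center (a point): middle of a loose smooth grey river stone, 70 mm across, 29 mm high; to be left alone
- cedar_center (a point): middle of a loose cedar shoe tree block, 116 x 62 x 42 mm high; to be left alone
Mind the look-alikes: they are no part of the job. Leave any green look-alike of the part that bears bell_top alone. There is more than one size of the chime; the one meant has the size given above.

How it is judged:
By the outcome, as a careful person would: the job done as asked, in the order asked, and still so for the second after the job is handed in, while the arm keeps its last pose, push and grip.
It also fails if it takes over 61 s, if anything falls off the work surface, if the arm or the gripper's body presses on something with over 40 N, if the wrist force passes 120 N, or if a joint passes its speed limit or range.

## Robot

A 7-joint arm with a two-finger parallel gripper is mounted at the origin on the work surface. World frame = base frame: x ahead of the robot, y to its left, z up, the work surface at z = 0. Lengths are in mm, angles in rad, forces in N, time in s.
With the tool pointing down it reaches from about 400 to 850 mm from the base axis. Payload 4.4 kg.
Tool frame: the origin (TCP) lies midway between the tips of the shut fingers; the grasp point (between the pads) lies 19 mm behind it (manip.grip_depth is the z of the grasp point in the tool frame, in mm); z points along the fingers, y is the line along which they close (so a half turn about z gives the same grasp; the last joint's range is limited). The gripper opens to 94 mm and grips with 3 to 60 N. Pads are 16 mm wide; open, the fingers measure 119 mm over their backs; the gripper's body (75 mm by 177 mm) begins 78 mm behind the grasp point.
Start: joints at [-1.227, 0.628, 0.038, 1.517, -0.027, 0.996, -0.02], TCP at [258.954, 596.205, 205.478] pointing down, gripper open.
Joint ranges: [-3.06, 3.06], [-0.37, 2.12], [-1.25, 1.32], [0.18, 2.47], [-1.1, 4.24], [0.23, 1.98], [-2.94, 2.94]. Speed limits (rad/s): [2.57, 2.57, 3.14, 3.14, 3.14, 3.14, 3.14].

## Interface

Orientations are given as a rotation vector (axis times angle).
In Python, from workcell import manip gives the robot as it stands.
- The arm moves only by the tool apply_moves, never from a script. Its argument "increments" is text: rows parted by semicolons, each of 7 numbers parted by spaces: the opening in per cent of the stroke, from 0 (shut) to 100 (fully open), then the shift along the tool's x, y, z in m, then the turn, a rotation vector about the tool's x, y, z in rad. In form: fingers tx ty tz wx wy wz; .... A call has 1 to 20 rows; each row is the pose to reach, as a shift and turn from the pose commanded when the call began, along the tool's axes at that moment; what a row does not reach only later rows make up. A row lasts 1/8 s, in which the tool goes at most 62.5 mm and 10.7 degrees, less where a joint would pass 70% of its speed; a pose out of reach is approached as far as the arm can. A call with a gripper value outside its range is refused whole. The fingers move at their own pace and stop on an object; "squeeze" is the grip in N (left out, the last holds). Time passes only in rows, so rows that repeat a pose let the fingers close. It gives the time, the measured TCP pose, the force, the opening and the grip force at its end, in the units of the state.
- manip.sense(): the state, without advancing time (a new reading comes with each control period).
- manip.camera(name): name is "scene" or "side" or "wrist"; returns the picture (384x512x3 uint8, blue, green, red); there is no depth.
- manip.camera_info(name): a dict with "fx", "fy", "cx", "cy" (pixels), "view" (4x4, takes a point from world to camera coordinates); the wrist camera has in their place "T_tool_cam" (4x4, takes a point from camera to tool coordinates, whose origin is the TCP and whose axes are the flange's). Camera axes: x right, y down, z forward; pixel columns grow to the right and rows downward; lengths in mm; the calibration is good to about 2 mm. The wrist camera is an equidistant fisheye: a pixel r from the principal point sees the ray r / f radians off the axis. A picture is of the moment at which its call begins: read the wrist's pose just before it. camera_info takes no time and is no camera call.
- manip.close_job(): hands the job in; it is judged then, once.
The state is a dict: "time": time; "joint_pos": joint angles; "dq": joint speeds; "tau": joint torques, N m; "eef_pos": TCP position; "orientation": TCP orientation; "ft_force": force on the tool from outside, world axes, zero at the start; "ft_torque": the same for the moment, N m; "width": opening from 0.0 (shut) to 1.0 (fully open); "gripper_force": force on a finger pad.
Only numpy, scipy, OpenCV 4.12 (cv2) and the standard library are available. Lean on these libraries where they do the work, as an engineer would, in place of code of your own. Each camera call takes 0.05 s, during which the arm holds its last target. There are 200 camera calls.

## Working session

There is one attempt and no reset: what is moved stays moved. The work goes in short steps, Python scripts to look and compute and a tool call to move; the robot and the scene stay as the last step left them, time stands still between calls to the robot, and variables do not carry over. Pictures are saved under pics/ and viewed, at most 10 in all, crops included, and the job is handed in when it is done.

Besides the shell and the picture viewer there is one more tool, called after ">>>" by a JSON object that holds its "api" and its "payload". apply_moves: Moves the arm, as the interface text tells. Its arguments: {"type":"object","properties":{"increments":{"type":"string"},"squeeze":{"type":"number"}},"required":["increments"]}

```bash
mkdir -p pics; cat > h.py <<'E'
import numpy as np, cv2
from workcell import manip
from scipy.spatial.transform import Rotation as R
def ray(name,u,v,st=None):
    c=manip.camera_info(name)
    if name=='wrist':
        st=st or manip.sense()
        d=np.array([(u-c['cx'])/c['fx'],(v-c['cy'])/c['fy']]); r=np.hypot(*d)
        k=np.array([*(d/r*np.sin(r)),np.cos(r)]) if r>0 else np.array([0,0,1.])
        T=np.array(c['T_tool_cam']); Q=R.from_rotvec(st['orientation']).as_matrix()
        return Q@T[:3,3]+st['eef_pos'], Q@T[:3,:3]@k
    V=np.array(c['view']); k=np.array([(u-c['cx'])/c['fx'],(v-c['cy'])/c['fy'],1])
    return -V[:3,:3].T@V[:3,3], V[:3,:3].T@k
def onz(name,u,v,z,st=None):
    o,d=ray(name,u,v,st); return o+d*(z-o[2])/d[2]
def totool(p,st=None):
    st=st or manip.sense(); return R.from_rotvec(st['orientation']).inv().apply(np.array(p)-st['eef_pos'])
E
python3 - <<'E'
from h import *
s=manip.sense(); print(s)
ims=[manip.camera(n) for n in('scene','side','wrist')]
for n,i in zip(('scene','side','wrist'),ims): cv2.imwrite(f'pics/{n}0.png',i)
top=np.hstack(ims[:2]); cv2.imwrite('pics/a.png',cv2.resize(ims[0],(800,600),interpolation=cv2.INTER_CUBIC))
print(manip.camera_info('wrist'))
E
```

```text
{'time': 0.0, 'joint_pos': array([-1.22678526,  0.62929656,  0.03844651,  1.51835374, -0.02697493,
        0.99627451, -0.01998792]), 'dq': array([ 0.00115214, -0.0009254 ,  0.00059817, -0.00081118,  0.00089644,
        0.00010837,  0.00112273]), 'tau': array([-4.74071658e-04, -5.49737370e+01,  1.14337184e+00, -1.86633879e+01,
       -5.22606808e-02,  2.37448874e-02,  1.67685280e-04]), 'eef_pos': array([258.70717145, 595.58825326, 204.59088308]), 'orientation': array([-6.39133702e-01, -3.07555860e+00,  2.80305343e-03]), 'ft_force': array([-0.03018101, -0.25578346, -0.27347653]), 'ft_torque': array([-0.04841092,  0.03804522,  0.05436132]), 'gripper_force': 0.0, 'width': 1.0003035807423333}
{'fx': 297.3186396354542, 'fy': 297.3186396354542, 'cx': 257.0756747705055, 'cy': 194.9928854035355, 'T_tool_cam': array([[-5.79248872e-06, -9.61783100e-01, -2.73812468e-01,
         7.96883800e+01],
       [ 9.99999950e-01, -9.23015804e-05,  3.03060019e-04,
         3.88612516e-01],
       [-3.16751328e-04, -2.73812453e-01,  9.61783053e-01,
        -1.79659911e+02],
       [ 0.00000000e+00,  0.00000000e+00,  0.00000000e+00,
         1.00000000e+00]])}
```

View pics/a.png

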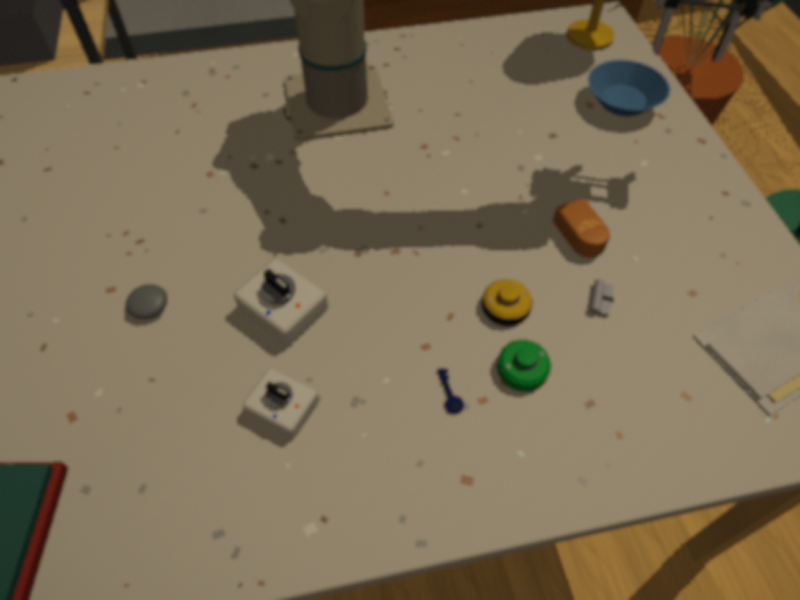

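View pics/side0.png

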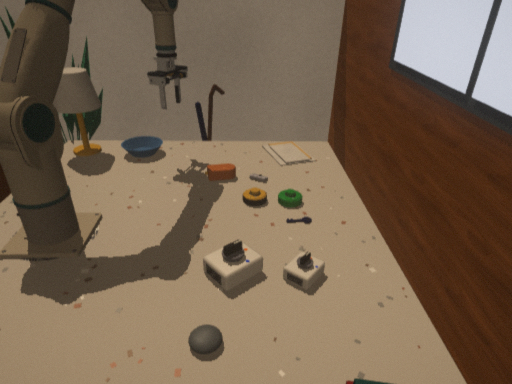

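The scene picture (800x600 scale) shows two white chimes, at (281,298), which looks larger, and (280,400). The brass bell is at (508,298) and the green look-alike at (524,362). The side view shows the same layout. Next I measure the chime sizes and the bell position.

```bash
python3 - <<'E'
from h import *
im=cv2.imread('pics/scene0.png'); f=.64
for n,(u,v),zt in(('big',(281,298),50),('small',(280,400),40)):
    pts={'L':0,'R':0}
    hsv=cv2.cvtColor(im,cv2.COLOR_BGR2HSV)
    x,y=int(u*f),int(v*f); roi=hsv[y-35:y+40,x-42:x+42]
    m=((roi[...,2]>165)&(roi[...,1]<60)).astype(np.uint8)
    k,l,s,c=cv2.connectedComponentsWithStats(m); i=1+s[1:,4].argmax()
    h=cv2.findContours((l==i).astype(np.uint8),0,2)[0]; h=cv2.convexHull(max(h,key=cv2.contourArea))
    W=np.array([onz('scene',p[0][0]+x-42,p[0][1]+y-35,zt)[:2] for p in h],np.float32)
    print(n,s[i],cv2.minAreaRect(W))
# hand-read points
for n,p,z in(('knob',(278,283),76),('ora',(297,305),50),('blue',(268,311),50),('bell',(509,294),41),('kn2',(279,391),60)):
    print(n,onz('scene',p[0]*f,p[1]*f,z).round(0))
for n,p,z in(('knob',(233,248),76),('bell',(254,190),41)): print('side',n,onz('side',*p,z).round(0))
cv2.imwrite('pics/b.png',cv2.resize(im[150:290,130:250],(686,800))[:600])
E
```

```text
Traceback (most recent call last):
ValueError: attempt to get argmax of an empty sequence
```

```bash
python3 - <<'E'
from h import *
im=cv2.imread('pics/scene0.png'); f=.64
hsv=cv2.cvtColor(im,cv2.COLOR_BGR2HSV)
print(hsv[int(305*f),int(255*f)],hsv[int(290*f),int(305*f)],hsv[int(350*f),int(200*f)])
for n,(u,v),zt in(('big',(281,298),50),('small',(280,400),40)):
    x,y=int(u*f),int(v*f); roi=hsv[y-35:y+40,x-42:x+42]
    m=((roi[...,2]>150)&(roi[...,1]<55)).astype(np.uint8)
    k,l,s,c=cv2.connectedComponentsWithStats(m)
    if k<2: continue
    i=1+s[1:,4].argmax()
    h=cv2.findContours((l==i).astype(np.uint8),0,2)[0]; h=cv2.convexHull(max(h,key=cv2.contourArea))
    W=np.array([onz('scene',p[0][0]+x-42,p[0][1]+y-35,zt)[:2] for p in h],np.float32)
    print(n,s[i],cv2.minAreaRect(W))
for n,p,z in(('knob',(278,283),76),('ora',(297,305),50),('blue',(268,311),50),('bell',(509,294),41),('kn2',(279,391),60),('L',(235,297),50),('T',(278,257),50),('R',(327,296),50),('B',(285,332),50),('l',(243,401),42),('t',(277,370),42),('r',(319,397),42),('b',(284,431),42)):
    print(n,onz('scene',p[0]*f,p[1]*f,z).round(0))
for n,p,z in(('knob',(233,248),76),('bell',(254,190),41)): print('side',n,onz('side',*p,z).round(0))
cv2.imwrite('pics/b.png',cv2.resize(im[150:290,130:250],(514,600)))
E
```

```text
[ 20  59 152] [ 19  59 159] [ 20  68 142]
big [37 46  1  1  1] ((550.3389892578125, -184.23263549804688), (0.0, 0.0), 0.0)
small [41 44  1  3  3] ((718.4803466796875, -192.63510131835938), (4.821908473968506, 0.0), 174.35482788085938)
knob [ 512. -167.   76.]
ora [ 541. -144.   50.]
blue [ 543. -190.   50.]
bell [583. 192.  41.]
kn2 [ 691. -186.   60.]
L [ 506. -238.   50.]
T [ 439. -164.   50.]
R [534. -95.  50.]
B [ 587. -168.   50.]
l [ 686. -240.   42.]
t [ 646. -187.   42.]
r [ 703. -132.   42.]
b [ 744. -187.   42.]
side knob [ 514. -170.   76.]
side bell [580. 189.  41.]
```

View pics/b.png

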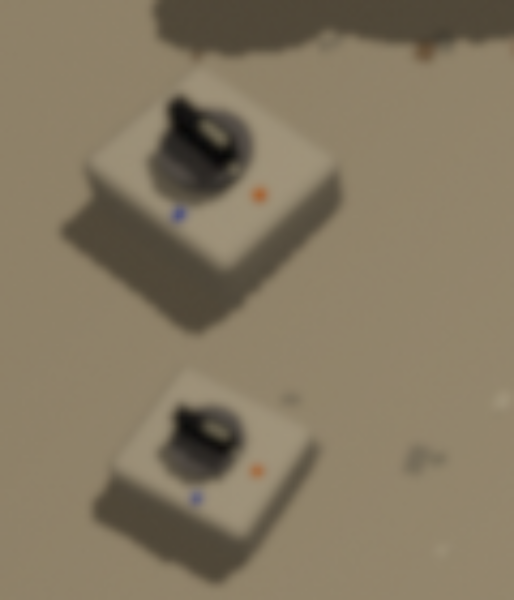

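The upper-left chime's sides measure about 117 x 100 mm, so it is the 120x100 target. Its centre is near (514,-167) and its yaw is about 39°. The orange dot lies on +x as expected, and the bell is near (582,190).

```bash
python3 - <<'E'
from h import *
s=manip.sense(); Q=R.from_rotvec(s['orientation']); print(Q.as_matrix().round(3))
print(totool([514,-167,230]))
for yaw in (39,):
  ax=np.degrees(np.arctan2(Q.as_matrix()[1,0],Q.as_matrix()[0,0])); print('tool x yaw',ax,'cw turn to',yaw,':',np.radians(ax-yaw))
E
```

```text
[[-0.917  0.398 -0.001]
 [ 0.398  0.917 -0.001]
 [-0.    -0.001 -1.   ]]
[-538.00793698 -597.94373055  -24.3423704 ]
tool x yaw 156.5219459683165 cw turn to 39 : 2.0511449004979982
```

>>> {"api": "apply_moves", "payload": {"increments": "100 -0.269 -0.299 -0.020 0 0 1.0; 100 -0.269 -0.299 -0.020 0 0 1.0; 100 -0.269 -0.299 -0.020 0 0 1.0; 100 -0.269 -0.299 -0.020 0 0 1.0; 100 -0.269 -0.299 -0.020 0 0 1.0; 100 -0.350 -0.390 -0.024 0 0 1.3; 100 -0.450 -0.500 -0.024 0 0 1.7; 100 -0.538 -0.598 -0.024 0 0 2.05; 100 -0.538 -0.598 -0.024 0 0 2.05; 100 -0.538 -0.598 -0.024 0 0 2.05; 100 -0.538 -0.598 -0.024 0 0 2.05; 100 -0.538 -0.598 -0.024 0 0 2.05; 100 -0.538 -0.598 -0.024 0 0 2.05; 100 -0.538 -0.598 -0.024 0 0 2.05; 100 -0.538 -0.598 -0.024 0 0 2.05; 100 -0.538 -0.598 -0.024 0 0 2.05"}}

```text
time: 2.15
eef_pos: [513.9, -164.6, 229.2]
orientation: [-2.958, -1.053, 0.0]
ft_force: [0.7, -0.3, 0.3]
width: 0.998
gripper_force: 0.0
```

```bash
python3 - <<'E'
from h import *
s=manip.sense(); print(s['time'],s['eef_pos'],s['joint_pos'],s['ft_force'],totool([514,-167,230],s))
im=manip.camera('wrist'); cv2.imwrite('pics/w1.png',im)
import pickle; pickle.dump(s,open('s1.pkl','wb'))
E
```

```text
2.15 [ 513.93320733 -164.6378305   229.22338279] [-0.16737177  0.51182093  0.64680159  1.8080733  -0.37326697  0.94751145
 -0.246559  ] [ 0.71785588 -0.26205375  0.2530311 ] [-1.44109267  1.87147336 -0.77992286]
```

View pics/w1.png

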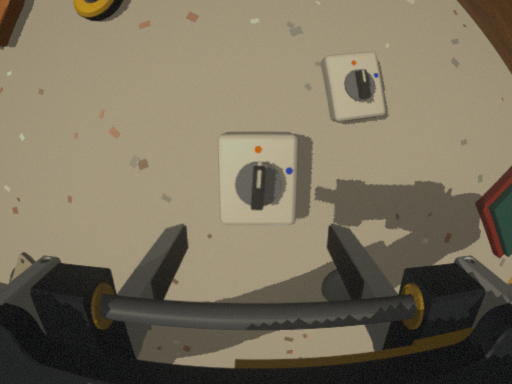

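The wrist view looks down on the chime, with its top face spanning px (220..297, 133..223). The orange dot is at (258,149), the blue dot at (289,171) and the grip bar runs from about (262,165) to (258,207). I'll measure these precisely.

```bash
python3 - <<'E'
from h import *
import pickle; s=pickle.load(open('s1.pkl','rb'))
im=cv2.imread('pics/w1.png')
g=cv2.cvtColor(im,cv2.COLOR_BGR2GRAY); hsv=cv2.cvtColor(im,cv2.COLOR_BGR2HSV)
roi=np.zeros_like(g); roi[120:235,205:310]=1
def blob(m):
    k,l,st,c=cv2.connectedComponentsWithStats((m&(roi>0)).astype(np.uint8)); i=1+st[1:,4].argmax(); return l==i,c[i],st[i]
W=lambda P,z:np.array([onz('wrist',u,v,z,s)[:2] for u,v in P],np.float32)
T=lambda p:totool([*p,s['eef_pos'][2]],s)[:2].round(1)
def rect(m,z):
    h=max(cv2.findContours(m.astype(np.uint8),0,1)[0],key=cv2.contourArea)[:,0]
    (c,wh,a)=cv2.minAreaRect(W(h,z)); return c,wh,a
m,c,st=blob((g>175)); 
for t in (175,185,195):
    m,c,st=blob(g>t); print('box',t,st,rect(m,50),T(rect(m,50)[0]))
for t in (35,45,55):
    m,c,st=blob(g<t); r=rect(m,88); print('bar',t,st,r,T(r[0]))
H,S,V=hsv[...,0],hsv[...,1],hsv[...,2]
o=blob((H<20)&(S>150)&(V>120))[1]; b=blob((H>105)&(H<130)&(S>150)&(V>80))[1]
print('dots tool',T(W([o],50)[0]),T(W([b],50)[0]))
x=R.from_rotvec(s['orientation']).as_matrix()[:,0]; print('toolx yaw',np.degrees(np.arctan2(x[1],x[0])))
c=im[125:230,210:305]; cv2.imwrite('pics/w1c.png',cv2.resize(c,None,fx=5.5,fy=5.5,interpolation=2))
E
```

```text
box 175 [ 220  139   61   65 1397] ((513.63720703125, -152.259765625), (81.23279571533203, 72.80083465576172), 37.926170349121094) [ 7.6 -9.8]Traceback (most recent call last):
  File "<stdin>", line 15, in <module>
  File "<stdin>", line 7, in blob
ValueError: attempt to get argmax of an empty sequence
```

```bash
python3 - <<'E'
from h import *
import pickle; s=pickle.load(open('s1.pkl','rb'))
im=cv2.imread('pics/w1.png')
W=lambda p,z:onz('wrist',*p,z,s)
T=lambda p:totool([*p[:2],s['eef_pos'][2]],s)[:2].round(1)
c=im[125:230,210:305]; cv2.imwrite('pics/w1c.png',cv2.resize(c,None,fx=5.5,fy=5.5,interpolation=2))
P=[(220,133),(297,133),(297,223),(220,223)]
q=[T(W(p,50)) for p in P]; print('box',q,np.mean(q,0))
for n,p,z in(('ora',(258,149),50),('blue',(289,171),50)): print(n,T(W(p,z)))
x=R.from_rotvec(s['orientation']).as_matrix()[:,0]; print('toolx yaw',np.degrees(np.arctan2(x[1],x[0])))
E
```

```text
box [array([ 56. , -45.1]), array([56.1, 47.9]), array([-59.6,  51.6]), array([-59.7, -48.6])] [-1.8   1.45]
ora [36.2  0.7]
blue [ 9. 39.]
toolx yaw 39.20470854330708
```

View pics/w1c.png

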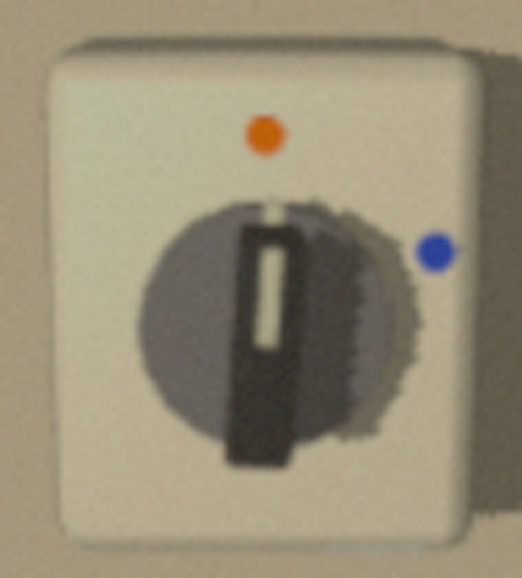

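The crop shows the bar top from crop (270,228) to (260,465), slightly clockwise of the orange dot, with the skirt circle centred near (277,322).

```bash
python3 - <<'E'
from h import *
import pickle; s=pickle.load(open('s1.pkl','rb'))
f=lambda u,v,z:totool([*onz('wrist',210+u/5.5,125+v/5.5,z,s)[:2],s['eef_pos'][2]],s)[:2].round(1)
a,b=f(271,228,88),f(260,465,88);print(a,b,(a+b)/2,np.linalg.norm(a-b),np.arctan2(*(a-b)[::-1]))
print('skirt L R T',f(138,325,64),f(418,325,64),f(275,200,64),f(138,325,64)+[0,28],'ora',f(265,134,50),'blue',f(435,252,50))
E
```

```text
[21.5  2.1] [-28.2  -0.1] [-3.35  1.  ] 49.748668323885816 0.04423671553886866
skirt L R T [ -4.2 -26.7] [-4.2 34.3] [23.2  3.1] [-4.2  1.3] ora [35.7  1. ] blue [ 9.3 39.1]
```

>>> {"api": "apply_moves", "payload": {"increments": "45 -0.0035 0.001 0.06 0 0 0.04; 45 -0.0035 0.001 0.11 0 0 0.04; 45 -0.0035 0.001 0.14 0 0 0.04; 45 -0.0035 0.001 0.155 0 0 0.04; 45 -0.0035 0.001 0.160 0 0 0.04; 45 -0.0035 0.001 0.161 0 0 0.04; 45 -0.0035 0.001 0.161 0 0 0.04; 45 -0.0035 0.001 0.161 0 0 0.04; 0 -0.0035 0.001 0.161 0 0 0.04; 0 -0.0035 0.001 0.161 0 0 0.04; 0 -0.0035 0.001 0.161 0 0 0.04; 0 -0.0035 0.001 0.161 0 0 0.04; 0 -0.0035 0.001 0.161 0 0 0.04; 0 -0.0035 0.001 0.161 0 0 0.04; 0 -0.0035 0.001 0.161 0 0 0.04", "squeeze": 20}}

```text
time: 4.08
eef_pos: [510.8, -168.2, 68.1]
orientation: [-2.978, -0.991, 0.003]
ft_force: [-3.8, 4.4, 2.1]
width: 0.149
gripper_force: 20.0
```

>>> {"api": "apply_moves", "payload": {"increments": "0 0 -0.0005 0.003 0 0 0; 0 0 -0.0005 0.005 0 0 0; 0 0 -0.0005 0.0065 0 0 0; 0 0 -0.0005 0.0065 0 0 0; 0 0 -0.0005 0.0065 0 0 0", "squeeze": 30}}

```text
time: 4.7
eef_pos: [510.8, -168.3, 62.4]
orientation: [-2.979, -0.99, 0.001]
ft_force: [-4.0, 4.0, 9.5]
width: 0.143
gripper_force: 30.0
```

>>> {"api": "apply_moves", "payload": {"increments": "0 0 -0.0005 0.001 0 0 0.12; 0 0 -0.0005 0.001 0 0 0.24; 0 0 -0.0005 0.001 0 0 0.36; 0 0 -0.0005 0.001 0 0 0.48; 0 0 -0.0005 0.001 0 0 0.60; 0 0 -0.0005 0.001 0 0 0.72; 0 0 -0.0005 0.001 0 0 0.84; 0 0 -0.0005 0.001 0 0 0.96; 0 0 -0.0005 0.001 0 0 1.06; 0 0 -0.0005 0.001 0 0 1.13; 0 0 -0.0005 0.001 0 0 1.16; 0 0 -0.0005 0.001 0 0 1.16; 0 0 -0.0005 0.001 0 0 1.16"}}

```text
time: 6.32
eef_pos: [510.9, -169.0, 62.3]
orientation: [-3.036, 0.804, 0.0]
ft_force: [-6.8, 4.0, 15.8]
width: 0.144
gripper_force: 30.0
```

```bash
python3 - <<'E'
from h import *
s=manip.sense(); x=R.from_rotvec(s['orientation']).as_matrix()[:,0]; print('toolx yaw',np.degrees(np.arctan2(x[1],x[0])),s['ft_torque'],s['ft_force'],s['joint_pos'],s['width'])
E
```

```text
toolx yaw -29.68055367529969 [1.07171461 1.6153953  0.01572413] [-6.78699359  4.03315169 15.79962439] [-0.20929404  0.83013787  0.78279097  1.96631338 -0.89109114  0.73420274
 -0.96379696] 0.1435133459480168
```

>>> {"api": "apply_moves", "payload": {"increments": "0 0 0 -0.003 0 0 0; 0 0 0 -0.006 0 0 0; 0 0 0 -0.007 0 0 0; 45 0 0 -0.007 0 0 0; 45 0 0 -0.007 0 0 0; 45 0 0 -0.007 0 0 0; 45 0 0 -0.03 0 0 0; 45 0 0 -0.07 0 0 0; 45 0 0 -0.12 0 0 0; 45 0 0 -0.16 0 0 0; 45 0 0 -0.16 0 0 0; 45 0 0 -0.16 0 0 0"}}

```text
time: 7.82
eef_pos: [511.3, -168.3, 220.3]
orientation: [-3.036, 0.804, 0.001]
ft_force: [0.0, -0.4, -0.7]
width: 0.453
gripper_force: 0.0
```

```bash
python3 - <<'E'
from h import *
s=manip.sense(); print(s['eef_pos'],s['ft_force'],totool([582,190,150],s))
x=R.from_rotvec(s['orientation']).as_matrix()[:,0]; print(np.degrees(np.arctan2(x[1],x[0])))
im=manip.camera('wrist'); cv2.imwrite('pics/w2.png',im)
E
```

```text
[ 511.30157526 -168.30367045  220.32949334] [ 0.02047635 -0.42302771 -0.71772723] [-115.89488783 -346.29095745   70.54766414]
-29.67225316248159
```

View pics/w2.png

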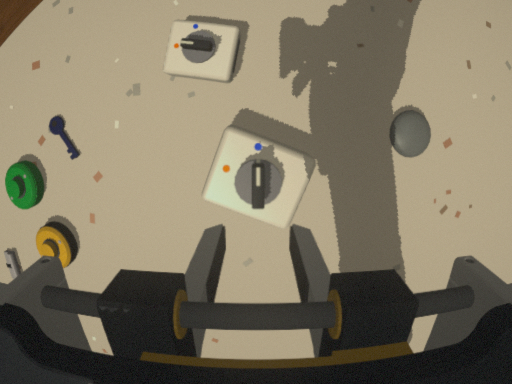

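The knob's pointer line now aims at the blue dot at (258,146), and the brass bell is at (55,247). Next I move above the bell with the fingers shut.

>>> {"api": "apply_moves", "payload": {"increments": "0 -0.116 -0.346 0.04 0 0 -1.2; 0 -0.116 -0.346 0.04 0 0 -1.2; 0 -0.116 -0.346 0.04 0 0 -1.2; 0 -0.116 -0.346 0.04 0 0 -1.2; 0 -0.116 -0.346 0.04 0 0 -1.2; 0 -0.116 -0.346 0.04 0 0 -1.2; 0 -0.116 -0.346 0.04 0 0 -1.2; 0 -0.116 -0.346 0.04 0 0 -1.2; 0 -0.116 -0.346 0.04 0 0 -1.2; 0 -0.116 -0.346 0.04 0 0 -1.2; 0 -0.116 -0.346 0.04 0 0 -1.2"}}

```text
time: 9.25
eef_pos: [582.1, 188.7, 181.0]
orientation: [2.962, 1.048, 0.0]
ft_force: [-0.9, 0.1, 0.4]
width: 0.005
gripper_force: 0.0
```

```bash
python3 - <<'E'
from h import *
s=manip.sense(); print(s['eef_pos'],s['ft_force'],s['dq'].round(2),totool([582,190,150],s))
im=manip.camera('wrist'); cv2.imwrite('pics/w3.png',im)
import pickle; pickle.dump(s,open('s3.pkl','wb'))
E
```

```text
[582.13080454 188.67230693 181.02429032] [-0.94191995  0.11020183  0.44589697] [-0. -0. -0. -0. -0. -0.  0.] [ 0.73218234 -1.11549484 31.0242816 ]
```

View pics/w3.png

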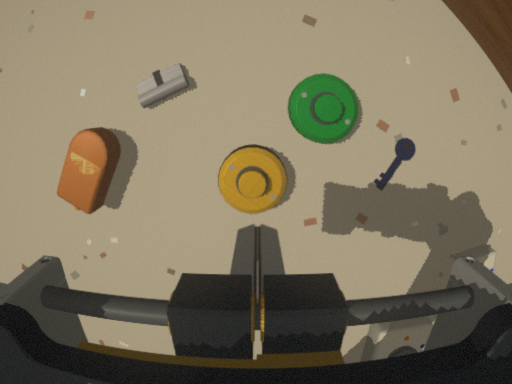

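The bell button's top is at about (252,183) and the plate is centred near (253,180). The shut fingertips are at (257,226).

```bash
python3 - <<'E'
from h import *
import pickle; s=pickle.load(open('s3.pkl','rb')); im=cv2.imread('pics/w3.png')
hsv=cv2.cvtColor(im,cv2.COLOR_BGR2HSV); m=((hsv[...,0]>15)&(hsv[...,0]<32)&(hsv[...,1]>170)&(hsv[...,2]>70)).astype(np.uint8); m[:140]=0;m[222:]=0
c,r=cv2.minEnclosingCircle(cv2.findNonZero(m)); print(c,r)
f=lambda p,z:totool([*onz('wrist',*p,z,s)[:2],s['eef_pos'][2]],s)[:2].round(1)
print('plate',f(c,28),f((c[0]-r,c[1]),28),f((c[0]+r,c[1]),28),'button',f((252,183),41))
E
```

```text
(179.5, 190.5) 106.63264465332031
plate [ -8.8 -92.1] [  -8.2 -245.7] [-8.9 33.7] button [ 3.1 -5.7]
```

```bash
python3 - <<'E'
from h import *
import pickle; s=pickle.load(open('s3.pkl','rb')); im=cv2.imread('pics/w3.png')
hsv=cv2.cvtColor(im,cv2.COLOR_BGR2HSV); m=((hsv[...,0]>15)&(hsv[...,0]<32)&(hsv[...,1]>170)&(hsv[...,2]>70)).astype(np.uint8); m[:140]=0;m[222:]=0;m[:,:205]=0;m[:,300:]=0
c,r=cv2.minEnclosingCircle(cv2.findNonZero(m)); print(c,r)
f=lambda p,z:totool([*onz('wrist',*p,z,s)[:2],s['eef_pos'][2]],s)[:2].round(1)
print('plate',f(c,26),f((c[0]-r,c[1]),26),f((c[0]+r,c[1]),26),'button',f((252,183),41))
E
```

```text
(251.9240264892578, 179.48568725585938) 33.38271713256836
plate [ 3.7 -6. ] [  3.8 -44.8] [ 3.7 32.6] button [ 3.1 -5.7]
```

>>> {"api": "apply_moves", "payload": {"increments": "0 0.0034 -0.0058 0.05 0 0 0; 0 0.0034 -0.0058 0.1 0 0 0; 0 0.0034 -0.0058 0.125 0 0 0; 0 0.0034 -0.0058 0.133 0 0 0; 0 0.0034 -0.0058 0.136 0 0 0; 0 0.0034 -0.0058 0.136 0 0 0; 0 0.0034 -0.0058 0.136 0 0 0", "squeeze": 20}}

```text
time: 10.18
eef_pos: [581.8, 196.1, 46.1]
orientation: [-2.961, -1.05, -0.003]
ft_force: [-0.5, -0.2, 0.6]
width: 0.0
gripper_force: 0.0
```

```bash
python3 - <<'E'
from h import *
s=manip.sense(); print(s['eef_pos'],s['ft_force'])
im=manip.camera('wrist'); c=im[130:250,170:340]; cv2.imwrite('pics/w4.png',cv2.resize(c,None,fx=4,fy=4,interpolation=2))
E
```

```text
[581.80342828 196.11420939  46.0730324 ] [-0.50057957 -0.18882731  0.63430824]
```

View pics/w4.png

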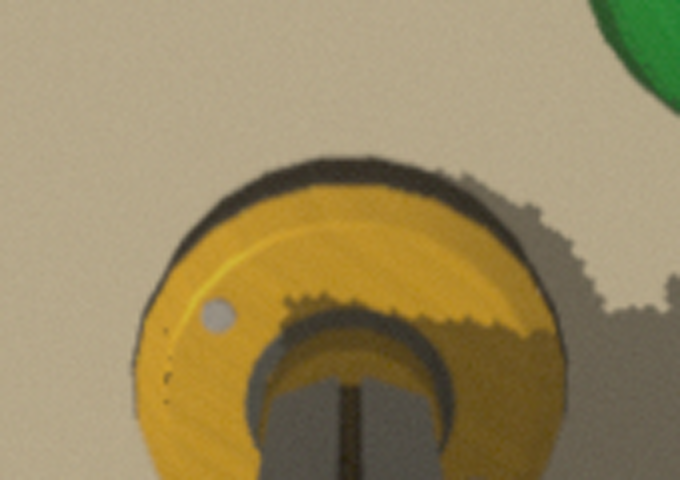

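The fingertips are centred over the brass button, so I press it gently.

>>> {"api": "apply_moves", "payload": {"increments": "0 0 0 0.003 0 0 0; 0 0 0 0.005 0 0 0; 0 0 0 0.007 0 0 0; 0 0 0 0.008 0 0 0; 0 0 0 0.009 0 0 0; 0 0 0 0.010 0 0 0; 0 0 0 0.011 0 0 0; 0 0 0 0.012 0 0 0; 0 0 0 0.012 0 0 0; 0 0 0 0.012 0 0 0"}}

```text
time: 11.48
eef_pos: [581.3, 196.0, 33.9]
orientation: [-2.96, -1.05, -0.001]
ft_force: [-2.1, 0.6, 8.5]
width: 0.003
gripper_force: 4.6
```

>>> {"api": "apply_moves", "payload": {"increments": "0 0 0 0.0004 0 0 0; 0 0 0 0.0007 0 0 0; 0 0 0 0.0007 0 0 0; 0 0 0 0.0007 0 0 0; 0 0 0 0.0007 0 0 0; 0 0 0 0.0007 0 0 0; 0 0 0 0.0007 0 0 0; 0 0 0 0.0007 0 0 0; 0 0 0 0.0007 0 0 0; 0 0 0 0.0007 0 0 0; 0 0 0 0.0007 0 0 0; 0 0 0 0.0007 0 0 0; 0 0 0 0.0007 0 0 0; 0 0 0 0.0007 0 0 0; 0 0 0 0.0007 0 0 0; 0 0 0 0.0007 0 0 0; 0 0 0 0.0007 0 0 0; 0 0 0 0.0007 0 0 0; 0 0 0 0.0007 0 0 0; 0 0 0 0.0007 0 0 0"}}

```text
time: 13.98
eef_pos: [581.3, 196.0, 33.3]
orientation: [-2.96, -1.05, -0.001]
ft_force: [-2.4, 0.4, 10.0]
width: 0.005
gripper_force: 5.0
```

>>> {"api": "apply_moves", "payload": {"increments": "0 0 0 0 0 0 0; 0 0 0 0 0 0 0; 0 0 0 0 0 0 0; 0 0 0 0 0 0 0; 0 0 0 0 0 0 0; 0 0 0 0 0 0 0; 0 0 0 0 0 0 0; 0 0 0 0 0 0 0; 0 0 0 0 0 0 0; 0 0 0 0 0 0 0; 0 0 0 0 0 0 0; 0 0 0 0 0 0 0; 0 0 0 0 0 0 0; 0 0 0 0 0 0 0; 0 0 0 0 0 0 0; 0 0 0 0 0 0 0"}}

```text
time: 15.98
eef_pos: [581.3, 196.0, 33.3]
orientation: [-2.96, -1.05, -0.001]
ft_force: [-2.3, 0.6, 9.5]
width: 0.005
gripper_force: 5.0
```

```bash
python3 -c "
from workcell import manip
print(manip.close_job())"
```

```text
the job is handed in; nothing more can be done
None
```

I handed the job in with the selector turned to the blue dot and released, and the brass button held about 7.5 of 8 mm in at about 9–10 N for over 4 s; the camera showed the pointer at blue, but I did not separately check that the knob sprang fully up.

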